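Slide the capsule plate under the tamping bridge and tamp it

ROBOT

A 6-joint arm with a two-finger parallel gripper is mounted at the origin on the work surface. World frame = base frame: x ahead of the robot, y to its left, z up, the work surface at z = 0. Lengths are in mm, angles in rad, forces in N, time in s.
With the tool pointing down it reaches from about 300 to 775 mm from the base axis. Payload 14.6 kg.
Tool frame: the origin (TCP) lies on the centre line of the jaws, within the pads' length; the fingertips stand 8 mm ahead of it and the grasp point (between the pads) lies 11 mm behind it; z points along the fingers, y is the direction in which the jaws open and shut (so a half turn about z gives the same grasp; the last joint's range is limited). The gripper opens to 94 mm and grips with 3 to 60 N. Pads are 16 mm wide; open, the fingers measure 119 mm over their backs; the gripper's body (75 mm by 177 mm) begins 78 mm behind the grasp point.
Start: joints at [-1.247, 0.3, 1.521, -0, 1.321, -0.067], TCP at [209.503, -508.525, 213.446] pointing down, gripper open.
Joint ranges: [-3.03, 3.03], [-0.79, 2.21], [0.23, 2.52], [-1.04, 4.18], [0, 3.07], [-2.55, 2.55]. Speed limits (rad/s): [2.22, 2.22, 2.57, 3.14, 3.14, 3.14].

INTERFACE

Orientations are given as [roll, pitch, yaw] about the fixed x, y, z axes, in that order (R = Rz(yaw) Ry(pitch) Rx(roll)).
In Python, from cell import read_state, cams, manip gives the robot as it stands.
- The arm moves only by the shell command python3 -m handwheel 'ROWS' [OPENING] [FORCE]. ROWS is JSON, a list of rows, each a list of 4 numbers: the shift along the tool's x, y, z in m, then the turn about the tool's z in degrees. In form: [[dx, dy, dz, turn], ...]. A call has 1 to 5 rows; each row is the pose to reach, as a shift and turn from the pose measured when the call began, along the tool's axes at that moment; what a row does not reach only later rows make up. A row lasts 1/8 s, in which the tool goes at most 62.5 mm and 10.7 degrees, less where a joint would pass 70% of its speed; a pose out of reach is approached as far as the arm can. A call with a gripper value outside its range is refused whole. OPENING is the closure, from 0 (fully open) to 1 (shut), set as the call begins (- or left out, the last holds). The fingers move at their own pace and stop on an object; FORCE is the grip in N (left out, the last holds). Time passes only in rows, so rows that repeat a pose let the fingers close. It gives the time, the measured TCP pose, the force and the opening at its end, in the units of the state.
- read_state(): the state, without advancing time (a new reading comes with each control period).
- cams.camera(name): name is "scene" or "top"; returns the picture (420x560x3 uint8, red, green, blue); there is no depth.
- cams.get_calibration(name): a dict with "vertical_fov" (degrees; the focal length in pixels is half the picture's height over the tangent of half this angle, whatever the lens; pixels are square), "cx", "cy" (the principal point, pixels), "dist_coeffs" ([k1, k2, p1, p2, k3] as OpenCV has them; the pictures are not rectified), "R" (3x3) and "t" (3): a world point X has camera coordinates R X + t. Camera axes: x right, y down, z forward; pixel columns grow to the right and rows downward; lengths in mm; the calibration is good to about 2 mm. A picture is of the moment at which its call begins. get_calibration takes no time and is no camera call.
- manip.sign_off(): hands the job in, once; it reports no verdict.
The state is a dict: "clock": time; "joints": joint angles; "qd": joint speeds; "effort": joint torques, N m; "eef_pos": TCP position; "eef_rot": TCP orientation; "wrist_force": force on the tool from outside, world axes, zero at the start; "moment": the same for the moment, N m; "finger_gap": finger opening in mm.
Only numpy, scipy, OpenCV 4.12 (cv2) and the standard library are available. Lean on these libraries where they do the work, as an engineer would, in place of code of your own. Each camera call takes 0.05 s, during which the arm holds its last target. There are 200 camera calls.

TASK

Push the metal capsule plate along the worktop, flat and without lifting or tipping it, in under the low tamping bridge until it sits fully home and square against the stop bar at the far end. Then press the round black tamper button on top of the bridge all the way down, let it come up again, and leave the plate home. Do not pick anything up, and leave the other things on the worktop where they are.

Things in the scene. Friction and masses are not known exactly. Their poses are not given: they have to be found in the camera images.
- plate: Loose aluminium capsule plate, 0.25-0.5 kg, 120 (x) by 80 (y) by 12 mm, 40 small round pockets on top, on a smaller foot 100 by 56 by 6 mm high: the rim overhangs, so pressing on it tips the plate. Top 18 mm up. Origin: centre of the foot's underside, on the worktop; z up. It starts outside on the entry side, askew, its +x end towards the bridge; that end goes in first.
- bridge: Bridge fixed to the worktop. Origin on the worktop below mid-beam; +x = the way the plate is pushed in, z up. White beam 60 (x) by 128 mm (y), underside 23 mm up, top 45 mm. Two aluminium feet guide the plate: inner faces y = +-44 mm, outer +-64 mm, x = -30 to +50 mm, round noses to x = -40 mm. Fully home, the plate's origin is at x = -20 mm, its trailing edge at x = -80 mm, outside the beam.
- bridge_stop (a point): Middle of the stop bar's near face, at worktop height, 40 mm past the bridge's origin. The steel bar is 18 mm high and runs between the feet; fully home, the plate's leading edge is flat on it.
- tamper (a joint): Travel of the spring-loaded tamper button: 0 up, 0.006 m fully down. Pressed straight down from above; fully down takes 6 N, and it springs back. It stops inside the beam and never touches the plate.
- tamper_top (a point): Centre of the top face of the tamper button (black, 32 mm across, in a steel housing in the middle of the bridge's beam, 67 mm above the worktop). It moves with the button.
- syrup: Bystander, loose: amber bottle, 48 mm across, 110 mm tall. Origin at the centre of its underside. Leave it alone.
- jar: Bystander, loose: white jar, 56 mm across, 55 mm tall. Origin at the centre of its underside. Leave it alone.
- dropper: Bystander, loose: small amber bottle, 32 mm across, 62 mm tall. Origin at the centre of its underside. Leave it alone.
- pot: Bystander, loose: short white pot, 48 mm across, 42 mm tall. Origin at the centre of its underside. Leave it alone.
- mortar: Bystander, loose: white ceramic mortar bowl, 100 mm across, 60 mm tall. Origin at the centre of its underside. Leave it alone.
- weight: Bystander, loose: brass balance weight, 32 mm across, 50 mm tall. Origin at the centre of its underside. Leave it alone.
- scoop: Bystander, loose: spatula lying flat, 170 mm long along its x, origin under its middle. Leave it alone.
Mind the look-alikes: they are no part of the job. Leave any purple or turquoise look-alike of the plate alone.

How it is judged (in metres and radians):
On the way, in this order (a step that is already met when the one before it is completed fails the run):
1. the plate lies under the bridge, home on the stop bar, tamper up (x of plate in the frame of bridge between -0.024 and -0.016 m and y of plate in the frame of bridge between -0.006 and 0.006 m and angle between the x axis of plate and the x axis of bridge, either way round below 0.06 rad and value of joint tamper below 0.002 m), for 0.2 s.
2. the tamper button is pressed fully down (value of joint tamper above 0.0048 m and x of plate in the frame of bridge between -0.026 and -0.016 m and y of plate in the frame of bridge between -0.007 and 0.007 m and angle between the x axis of plate and the x axis of bridge, either way round below 0.08 rad), for 0.1 s.
At the end, for the whole second after the job is handed in: The plate lies flat and at rest under the bridge, its leading edge within 4 mm of the stop bar, within 6 mm of the lane's middle and square to within 0.06 rad; the tamper, after having been pressed at least 4.8 mm down with the plate home, is up again (all of step 1 and angle between plate's own z axis and vertical below 0.03 rad and height (world z) of plate below 0.003 m and linear speed of plate below 0.01 m/s); the robot touches nothing.
It fails at once if the plate is lifted (its foot more than 8 mm off the worktop) (height (world z) of plate above 0.008 m).
It fails at once if the plate is tipped by more than 0.12 rad (angle between plate's own z axis and vertical above 0.12 rad).
It fails at once if the tamper is pressed while the plate is not home (value of joint tamper above 0.003 m and not (x of plate in the frame of bridge between -0.026 and -0.016 m and y of plate in the frame of bridge between -0.007 and 0.007 m and angle between the x axis of plate and the x axis of bridge, either way round below 0.08 rad)).
It fails at once if one of the other things is moved by more than 30 mm (distance of any of syrup, jar, dropper, pot, mortar, weight, scoop from where it was at the start of the episode above 0.03 m).
It also fails if it takes over 72 s, if anything falls off the work surface, if the arm or the gripper's body presses on something with over 40 N, if the wrist force passes 120 N, or if a joint passes its speed limit or range.

## Working session

There is one attempt and no reset: what is moved stays moved. The work goes in short steps, Python scripts to look and compute and a shell command to move; the robot and the scene stay as the last step left them, time stands still between calls to the robot, and variables do not carry over. Pictures are saved under pics/ and viewed, about 8 in all and at most 12, crops included, and the job is handed in when it is done.

```bash
mkdir -p pics; python3 - <<'E'
from cell import read_state,cams
import cv2,numpy as np
for n in("scene","top"):
    im=cams.camera(n);cv2.imwrite(f"pics/{n}0.png",im[:,:,::-1])
    c=cams.get_calibration(n);print(n,{k:np.round(v,3).tolist() for k,v in c.items()})
s=read_state();print(s["clock"],s["eef_pos"],s["eef_rot"],s["finger_gap"])
E
```

```text
scene {'vertical_fov': 52.851, 'cx': 276.957, 'cy': 213.172, 'dist_coeffs': [-0.102, 0.0, 0.0, 0.0, 0.0], 'R': [[-0.486, 0.874, 0.012], [0.559, 0.321, -0.764], [-0.672, -0.364, -0.645]], 't': [265.57, -269.859, 1429.516]}
top {'vertical_fov': 52.29, 'cx': 288.038, 'cy': 207.172, 'dist_coeffs': [0.003, 0.0, 0.0, 0.0, 0.0], 'R': [[-0.022, -1.0, -0.018], [-0.987, 0.025, -0.158], [0.159, 0.014, -0.987]], 't': [40.019, 563.119, 1179.524]}
0.1 [ 209.43599258 -508.31756559  212.95150784] [-3.14057565e+00 -3.69634971e-05  3.90809984e-01] 93.74817441247819
```

View pics/top0.png

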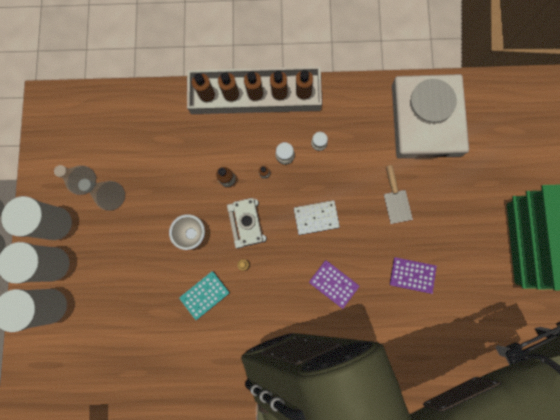

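View pics/scene0.png

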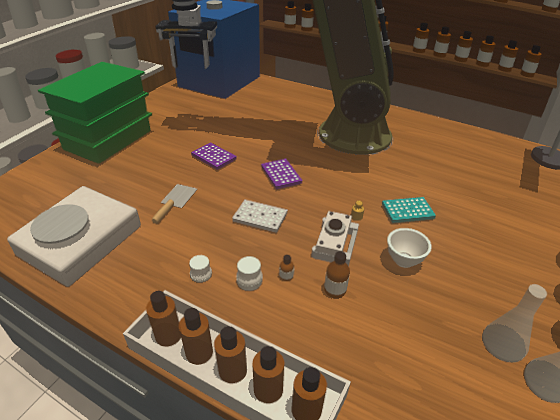

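The top view shows plate candidates at silver (317,218), purple (335,284), purple (413,275) and turquoise (204,295). The silver one fits: it is aluminium and faces the bridge at (246,222). I'll confirm it in an enlarged crop.

```bash
cat > h.py <<'E'
from cell import read_state,cams
import cv2,numpy as np
def K(n):
    c=cams.get_calibration(n);f=210/np.tan(np.radians(c["vertical_fov"])/2)
    return np.array([[f,0,c["cx"]],[0,f,c["cy"]],[0,0,1]]),np.array(c["dist_coeffs"],float),np.array(c["R"]),np.array(c["t"],float)
def w(n,uv,z):
    k,d,R,t=K(n);p=cv2.undistortPoints(np.array([uv],float).reshape(-1,1,2),k,d).reshape(-1,2)
    o=-R.T@t;r=np.c_[p,np.ones(len(p))]@R
    return o+r*((z-o[2])/r[:,2])[:,None]
def px(n,X):
    k,d,R,t=K(n);return cv2.projectPoints(np.array(X,float).reshape(-1,1,3),cv2.Rodrigues(R)[0],t,k,d)[0].reshape(-1,2)
def crop(im,x,y,wd,h,s,f):
    cv2.imwrite(f,cv2.resize(im[y:y+h,x:x+wd,::-1],None,fx=s,fy=s,interpolation=cv2.INTER_CUBIC))
E
python3 - <<'E'
from h import *
im=cams.camera("top");np.save("top.npy",im)
crop(im,210,180,140,85,5.7,"pics/c1.png")
im=cams.camera("scene");crop(im,220,185,160,110,5,"pics/c2.png")
E
```

```text
(no output)
```

View pics/c1.png

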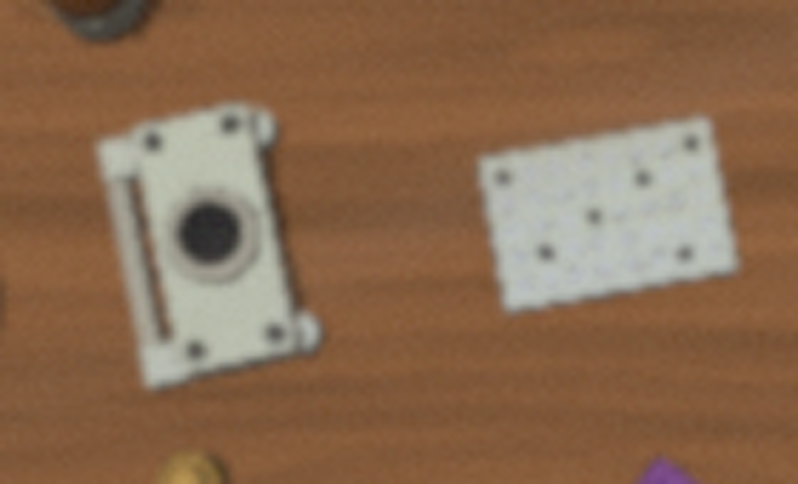

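View pics/c2.png

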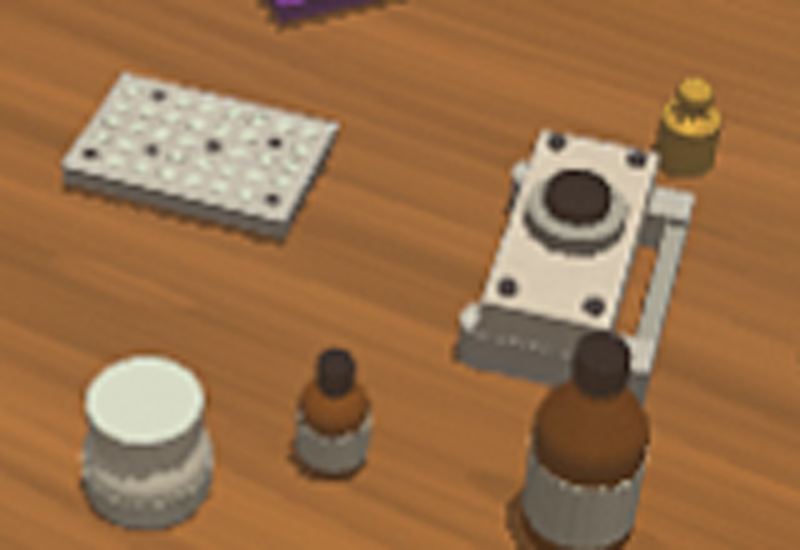

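The silver pocketed plate with plain rim at crop (480–738,117–311) is the real one. The bridge button is at crop (208,233), and the stop bar is on the bridge's left, which is world +y. Now to compute poses.

```bash
cat >> h.py <<'E'
def plate(im,x0,x1,y0,y1):
    hsv=cv2.cvtColor(im,cv2.COLOR_RGB2HSV);m=((hsv[...,1]<70)&(hsv[...,2]>110)).astype(np.uint8)
    k=np.zeros_like(m);k[y0:y1,x0:x1]=m[y0:y1,x0:x1]
    c=max(cv2.findContours(k,0,cv2.CHAIN_APPROX_NONE)[0],key=cv2.contourArea).reshape(-1,2)
    X=w("top",c,18.)[:,:2].astype(np.float32);(cx,cy),(a,b),ang=cv2.minAreaRect(X)
    th=ang if a>b else ang+90
    th=np.radians((th%180)); return np.array([cx,cy]),max(a,b),min(a,b),th
E
python3 - <<'E'
from h import *
im=np.load("top.npy")
print("plate",plate(im,285,350,190,245))
cr=lambda p:(np.array(p,float)+.5)/5.7-.5+[210,180]
print("corners",w("top",cr([(480,158),(710,117),(738,270),(507,311)]),18.).round(1).tolist())
b=w("top",cr([(208,233)]),67.)[0];print("button",b)
sc=w("top",cr([(152,141),(195,350),(230,124),(275,333)]),45.)[:,:2];print("screws",sc.round(1).tolist(),"mean",sc.mean(0))
v=(sc[0]-sc[1])+(sc[2]-sc[3]);print("bridge yaw",np.arctan2(v[1],v[0])+np.pi/2)
v=(sc[0]-sc[2])+(sc[1]-sc[3]);print("bridge yaw2",np.arctan2(v[1],v[0]))
ft=w("top",cr([(97,143),(148,387)]),23.);print("feet end",ft)
# scene: button, crop 5x off 220,185
cs=lambda p:(np.array(p,float)+.5)/5-.5+[220,185]
print("scene button",w("scene",cs([(577,195)]),67.),"plate c",w("scene",cs([(125,73),(340,125),(283,235),(63,165)]),18.).round(1).tolist())
for n,p,z in(("dropper",(264,172),40),("weight",(243,266),40),("syrup",(226,176),80),("mortar",(187,232),50)):print(n,w("top",[p],z))
E
```

```text
plate (array([536.63323975, -54.04257202]), 122.37567901611328, 83.33049011230469, np.float64(1.7310187891663025))
corners [[567.5, 10.1, 18.0], [585.8, -108.5, 18.0], [506.5, -119.6, 18.0], [488.4, -1.6, 18.0]]
button [525.65950556 144.69496726  67.        ]
screws [[576.0, 175.1], [470.1, 154.1], [583.7, 135.7], [477.6, 114.2]] mean [526.84192604 144.77289391]
bridge yaw 1.7692108007380998
bridge yaw2 1.7600925504435898
feet end [[579.39940782 206.43417773  23.        ]
 [453.8231952  180.57335375  23.        ]]
scene button [[533.67932459 145.16415917  67.        ]] plate c [[509.4, -119.2, 18.0], [490.7, -0.2, 18.0], [578.3, 15.0, 18.0], [588.0, -106.2, 18.0]]
dropper [[670.36280435  94.44512462  40.        ]]
weight [[400.09697106 157.33509387  40.        ]]
syrup [[651.74325583 199.06417934  80.        ]]
mortar [[499.06092787 314.67647139  50.        ]]
```

```bash
cat >> h.py <<'E'
def go(x,y,z,yaw):
    "delta to a world TCP pose, in current tool axes"
    from scipy.spatial.transform import Rotation as Ro
    s=read_state();R=Ro.from_euler("xyz",s["eef_rot"]).as_matrix()
    d=R.T@(np.array([x,y,z])-s["eef_pos"])
    y0=np.arctan2(R[1,0],R[0,0]);t=-np.degrees((yaw-y0+np.pi)%(2*np.pi)-np.pi)
    print("row",(d/1000).round(4),t.round(2),"| clock",s["clock"].__round__(2),"pos",s["eef_pos"].round(1),"yaw",y0.round(4),"F",np.round(s["wrist_force"],1),"gap",round(s["finger_gap"],1))
E
python3 -m handwheel '[[0.06,-0.037,0,-10],[0.12,-0.074,0,-20],[0.18,-0.11,0,-30],[0.24,-0.148,0,-40],[0.28,-0.172,0,-45]]' 0
python3 -c "
from h import *
go(537,-54.5,120,1.728)"
```

```text
clock: 0.82
eef_pos: [394.1, -254.0, 213.3]
eef_rot: [-3.141, -0.0, 1.18]
wrist_force: [1.5, -0.4, 0.0]
finger_gap: 94.0
row [0.2388 0.0562 0.0934] -31.39 | clock 0.82 pos [ 394.1 -254.   213.3] yaw 1.1802 F [ 1.5 -0.4  0. ] gap 94.0
```

```bash
python3 -m handwheel '[[0.06,0.014,0.02,-10],[0.12,0.028,0.04,-20],[0.18,0.042,0.065,-30],[0.239,0.056,0.0934,-31.4],[0.239,0.056,0.0934,-31.4]]'
python3 - <<'E'
from h import *
go(537,-54.5,13,1.728)
im=cams.camera("scene");crop(im,190,130,220,150,3.6,"pics/c3.png")
E
```

```text
clock: 1.45
eef_pos: [537.2, -51.7, 118.1]
eef_rot: [-3.139, -0.001, 1.731]
wrist_force: [0.3, -0.5, -0.1]
finger_gap: 94.2
row [-0.0029 -0.0003  0.1051] 0.2 | clock 1.45 pos [537.2 -51.7 118.1] yaw 1.7314 F [ 0.3 -0.5 -0.1] gap 94.2
```

View pics/c3.png

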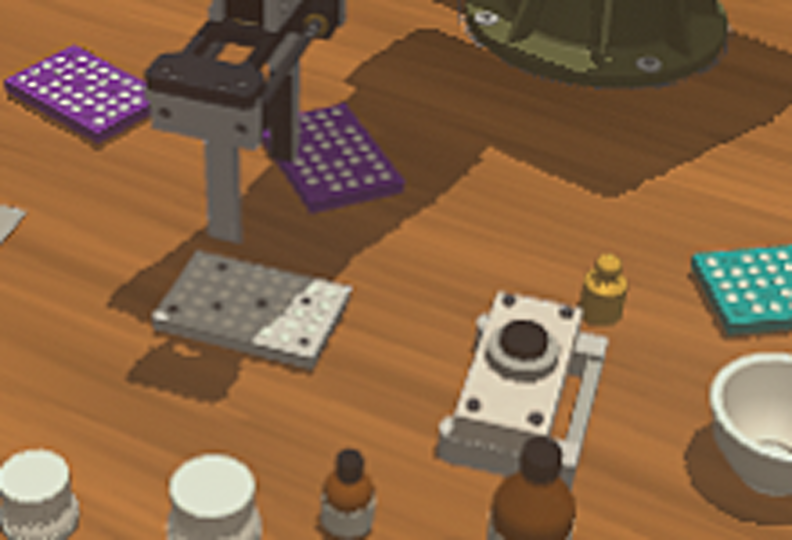

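The open jaws straddle the plate's long sides, and the plate is still at about (250,310) in the crop. I'll lower the arm and close gently to square it up.

```bash
python3 -m handwheel '[[-0.003,0.001,0.05,0],[-0.003,0.001,0.082,0],[-0.003,0.001,0.09,0],[-0.003,0.001,0.092,0]]'
python3 -c "
from h import *
go(538,-54.5,14,1.728)"

```

```text
clock: 2.0
eef_pos: [538.9, -55.5, 27.3]
eef_rot: [-3.141, -0.001, 1.73]
wrist_force: [0.4, -0.1, -0.0]
finger_gap: 93.9
row [ 0.0011 -0.0007  0.0133] 0.09 | clock 2.0 pos [538.9 -55.5  27.3] yaw 1.7295 F [ 0.4 -0.1 -0. ] gap 93.9
```

```bash
python3 -m handwheel '[[0,0,0.005,0],[0,0,0.010,0],[0,0,0.013,0],[0,0,0.013,0]]' && python3 -m handwheel '[[0,0,0,0],[0,0,0,0],[0,0,0,0],[0,0,0,0],[0,0,0,0]]' 0.2 4
python3 -c "
from h import *
go(538,-54.5,14,1.765)"

```

```text
clock: 2.5
eef_pos: [538.8, -55.5, 14.2]
eef_rot: [-3.14, -0.001, 1.73]
wrist_force: [-0.1, 0.0, 0.5]
finger_gap: 94.2
clock: 3.12
eef_pos: [538.6, -55.5, 14.3]
eef_rot: [-3.14, -0.001, 1.73]
wrist_force: [-3.7, -0.0, 4.1]
finger_gap: 80.2
row [ 0.0011 -0.0005  0.0003] -2.03 | clock 3.12 pos [538.6 -55.5  14.3] yaw 1.7296 F [-3.7 -0.   4.1] gap 80.2
```

```bash
python3 -c "
from h import *
go(566.8,-50,14.3,1.765)"
python3 -m handwheel '[[0.000,0.007,0,-0.5],[0.000,0.014,0,-1],[0.001,0.021,0,-1.5],[0.001,0.0285,0,-2],[0.001,0.0285,0,-2]]'
python3 -c "
from h import *
go(566.8,-50,14.3,1.765)"
```

```text
row [ 0.0009  0.0287 -0.0001] -2.03 | clock 3.12 pos [538.6 -55.5  14.3] yaw 1.7296 F [-3.7 -0.   4.1] gap 80.2
clock: 3.75
eef_pos: [567.7, -49.8, 14.3]
eef_rot: [3.141, -0.001, 1.765]
wrist_force: [2.0, 0.9, -0.2]
finger_gap: 79.9
row [-0.     -0.0009 -0.    ] -0.01 | clock 3.75 pos [567.7 -49.8  14.3] yaw 1.7649 F [ 2.   0.9 -0.2] gap 79.9
```

Now open, lift clear, back away behind the plate and check its pose from above.

```bash
python3 -m handwheel '[[0,0,0,0],[0,0,0,0],[0,0,0,0],[0,0,-0.02,0],[0,0,-0.04,0]]' 0 && python3 -m handwheel '[[-0.05,0,0,0],[-0.1,0,0,0],[-0.14,0,0,0],[-0.14,0,0,0]]' 0.55
python3 - <<'E'
from h import *
go(566.8,-50,14.3,1.765)
im=cams.camera("top");crop(im,210,170,140,100,5.7,"pics/c4.png");np.save("top2.npy",im)
E
```

```text
clock: 4.38
eef_pos: [567.5, -49.8, 54.7]
eef_rot: [-3.142, -0.001, 1.765]
wrist_force: [-0.2, -0.2, -0.4]
finger_gap: 93.9
clock: 4.88
eef_pos: [594.4, -189.6, 54.4]
eef_rot: [3.141, -0.001, 1.762]
wrist_force: [-0.3, 0.1, -0.5]
finger_gap: 57.6
row [ 0.1423 -0.0006  0.0402] -0.19 | clock 4.88 pos [ 594.4 -189.6   54.4] yaw 1.7617 F [-0.3  0.1 -0.5] gap 57.6
```

View pics/c4.png

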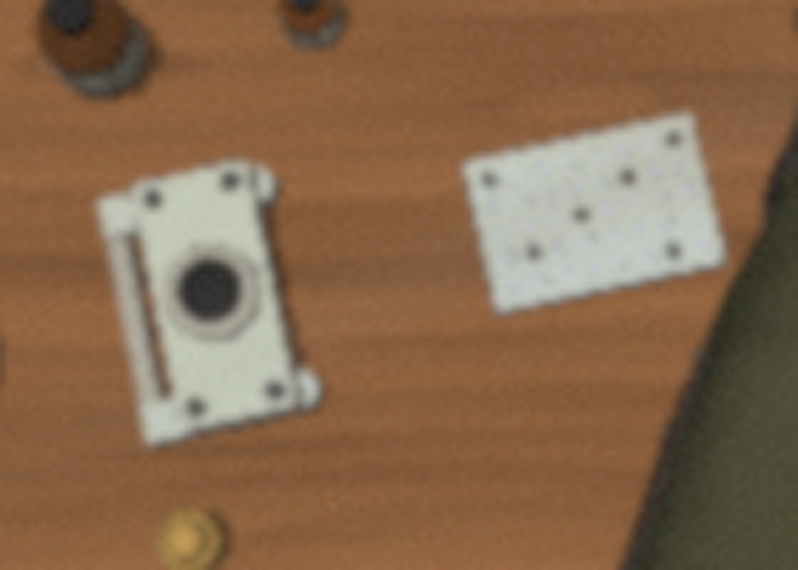

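```bash
python3 - <<'E'
from h import *
im=np.load("top2.npy")
print("plate",plate(im,285,337,180,228))
cr=lambda p:(np.array(p,float)+.5)/5.7-.5+[210,170]
C=w("top",cr([(465,160),(692,112),(725,263),(497,312)]),18.)[:,:2]
c=C.mean(0);v=C[0]-C[1]+C[3]-C[2];print("c",c,"yaw",np.arctan2(v[1],v[0]))
b=w("top",cr([(210,291)]),67.)[0,:2]
sc=w("top",cr([(152,199),(195,407),(230,181),(275,390)]),45.)[:,:2]
v=sc[0]-sc[1]+sc[2]-sc[3];y1=np.arctan2(v[1],v[0])+np.pi/2
N=w("top",cr([(270,185),(317,388)]),22.)[:,:2];v=N[0]-N[1];y2=np.arctan2(v[1],v[0])+np.pi/2
F=w("top",cr([(97,201),(148,445)]),22.)[:,:2];v=F[0]-F[1];y3=np.arctan2(v[1],v[0])+np.pi/2
print("yaws",y1,y2,y3,"nose dist",np.linalg.norm(N[0]-N[1]),"feet",np.linalg.norm(v))
ya=1.765
X=np.array([np.cos(ya),np.sin(ya)]);Y=np.array([-X[1],X[0]])
for n,p in(("btn",b),("screws",sc.mean(0)),("noses",N.mean(0)),("feet",F.mean(0))):print(n,p,"plate rel x,y",(c-p)@X,(c-p)@Y)
E
```

```text
plate (array([567.2769165 , -48.14031982]), 122.88969421386719, 83.23058319091797, np.float64(1.7586718555031946))
c [567.86531362 -48.75047727] yaw 1.7581186995974374
yaws 1.7696853116475444 1.783802944934143 1.7739077986709026 nose dist 107.37855911102791 feet 128.2989391634863
btn [525.1398143  143.71378411] plate rel x,y -197.0916434498598 -4.7795693660006275
screws [526.71418377 144.77330348] plate rel x,y -197.82741554129393 -3.0303238263891488
noses [532.64969597 106.20498595] plate rel x,y -158.83865212280818 -4.649505383830616
feet [516.21811812 193.65370787] plate rel x,y -247.8145352072933 -3.8958843400566643
```

The plate is square but about 3 mm toward the bridge's −y side. I'll straddle it once more and nudge it 3 mm before pushing.

```bash
python3 -m handwheel '[[0,0,0,0],[0.05,0,0,0],[0.1,0,0,0],[0.142,-0.001,0,0],[0.142,-0.001,0,-0.3]]' 0 && python3 -m handwheel '[[0,0,0.012,0],[0,0,0.025,0],[0,0,0.035,0],[0,0,0.04,0],[0,0,0.04,0]]' && python3 -m handwheel '[[0,0,0,0],[0,0,0,0],[0,0,0,0],[0,0,0,0],[0,0,0,0]]' 0.2 4
python3 -c "
from h import *
go(564.5,-50,14.3,1.770)"
```

```text
clock: 5.55
eef_pos: [565.5, -45.5, 54.7]
eef_rot: [-3.141, -0.001, 1.773]
wrist_force: [-0.6, -1.3, -0.2]
finger_gap: 93.8
clock: 6.18
eef_pos: [565.4, -45.7, 14.3]
eef_rot: [-3.141, -0.002, 1.772]
wrist_force: [0.9, -0.9, 0.4]
finger_gap: 94.0
clock: 6.8
eef_pos: [565.6, -45.7, 14.6]
eef_rot: [-3.141, -0.001, 1.772]
wrist_force: [2.2, -0.1, 3.4]
finger_gap: 80.4
row [-0.0039 -0.002   0.0003] 0.14 | clock 6.8 pos [565.6 -45.7  14.6] yaw 1.7724 F [ 2.2 -0.1  3.4] gap 80.4
```

```bash
python3 -m handwheel '[[0,-0.001,0,0],[0,-0.002,0,0],[0,-0.002,0,0]]' && python3 -m handwheel '[[0,0,0,0],[0,0,0,0],[0,0,0,0],[0,0,-0.02,0],[0,0,-0.04,0]]' 0 && python3 -m handwheel '[[-0.05,0,0,0],[-0.1,0,0,0],[-0.13,0,0,0],[-0.13,0,0,0]]' 0.55 && python3 -m handwheel '[[0,0,0.015,0],[0,0,0.03,0],[0,0,0.039,0],[0,0,0.040,0]]'
python3 -c "
from h import *
go(526.7+80*.198,144.8-80*.98,14.3,1.770)
im=cams.camera('top');np.save('top3.npy',im);print(plate(im,285,337,180,228))"
```

```text
clock: 7.18
eef_pos: [563.6, -46.1, 14.6]
eef_rot: [-3.141, -0.001, 1.772]
wrist_force: [2.4, 0.6, 0.3]
finger_gap: 79.9
clock: 7.8
eef_pos: [563.4, -46.2, 54.9]
eef_rot: [-3.141, -0.002, 1.772]
wrist_force: [0.2, -0.3, 0.6]
finger_gap: 94.3
clock: 8.3
eef_pos: [589.3, -175.1, 54.4]
eef_rot: [-3.14, -0.002, 1.77]
wrist_force: [-0.4, -0.2, -0.2]
finger_gap: 57.6
clock: 8.8
eef_pos: [588.9, -174.5, 13.4]
eef_rot: [-3.139, -0.003, 1.77]
wrist_force: [-0.6, -0.5, 0.9]
finger_gap: 42.1
row [ 0.2453  0.0024 -0.0003] 0.03 | clock 8.8 pos [ 588.9 -174.5   13.4] yaw 1.7705 F [-0.6 -0.5  0.9] gap 42.1
(array([564.01208496, -49.17325592]), 123.00653076171875, 83.63803100585938, np.float64(1.7707806997028102))
```

```bash
python3 -m handwheel '[[0.025,0,0,0],[0.045,0,0,0],[0.055,0,0,0],[0.06,0,0,0],[0.067,0,0,0]]' && python3 -m handwheel '[[0.008,0,0,0],[0.016,0,0,0],[0.024,0,0,0],[0.032,0,0,0],[0.04,0,0,0]]' && python3 -m handwheel '[[0.008,0,0,0],[0.016,0,0,0],[0.024,0,0,0],[0.032,0,0,0],[0.036,0,0,0]]'
python3 - <<'E'
from h import *
go(526.7+80*.198,144.8-80*.98,13.8,1.770)
im=cams.camera("top");crop(im,210,170,140,100,5.7,"pics/c5.png");np.save("top4.npy",im)
E
```

```text
clock: 9.48
eef_pos: [576.1, -109.3, 14.4]
eef_rot: [-3.141, -0.001, 1.77]
wrist_force: [0.6, -3.6, 2.3]
finger_gap: 42.2
clock: 10.1
eef_pos: [568.1, -69.5, 14.4]
eef_rot: [-3.141, -0.001, 1.77]
wrist_force: [0.9, -1.9, -0.7]
finger_gap: 42.2
clock: 10.72
eef_pos: [560.8, -33.7, 14.4]
eef_rot: [-3.14, -0.001, 1.77]
wrist_force: [0.6, -1.6, -1.1]
finger_gap: 42.3
row [0.1017 0.002  0.0008] 0.02 | clock 10.72 pos [560.8 -33.7  14.4] yaw 1.7704 F [ 0.6 -1.6 -1.1] gap 42.3
```

View pics/c5.png

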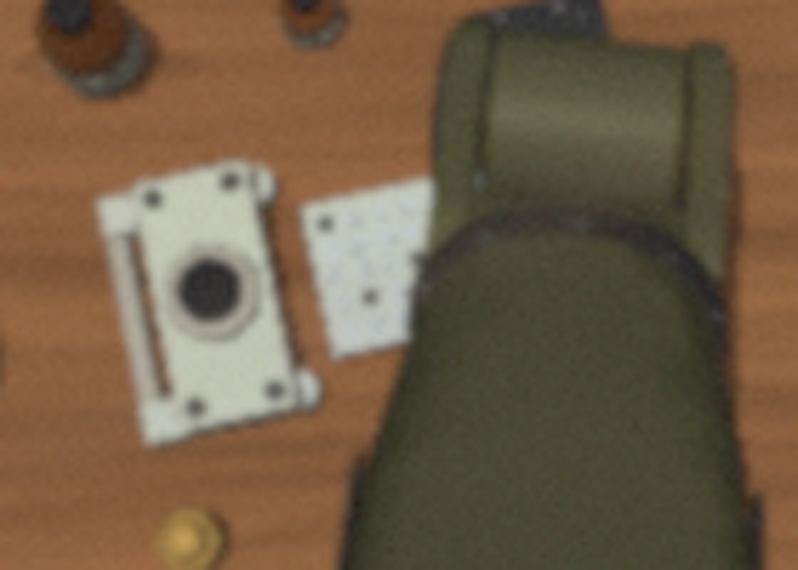

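```bash
python3 - <<'E'
from h import *
cr=lambda p:(np.array(p,float)+.5)/5.7-.5+[210,170]
L=w("top",cr([(302,206),(333,358)]),18.)[:,:2]
N=w("top",cr([(270,185),(317,388)]),22.)[:,:2]
sc=w("top",cr([(152,199),(195,407),(230,181),(275,390)]),45.)[:,:2]
ya=1.77;X=np.array([np.cos(ya),np.sin(ya)]);Y=np.array([-X[1],X[0]])
v=L[0]-L[1];print("plate yaw",np.arctan2(v[1],v[0])+np.pi/2,np.linalg.norm(v))
for p in(N.mean(0),sc.mean(0)):print((L.mean(0)-p)@X,(L.mean(0)-p)@Y)
s=read_state();print((s["eef_pos"][:2]-sc.mean(0))@X,(s["eef_pos"][:2]-sc.mean(0))@Y)
E
```

```text
plate yaw 1.7561830113978278 80.18950423874614
-12.282481275482471 0.04351616024250684
-51.26266146138651 1.8576204827842167
-181.43182679068636 1.9133454774986203
```

The plate's leading edge, (302,206) to (333,358) in the crop, is centred between the noses to about 1 mm and square. About 92 mm remain to home.

```bash
python3 -m handwheel '[[0.007,0,0,0],[0.014,0,0,0],[0.021,0,0,0],[0.028,0,0,0],[0.035,0,0,0]]' && python3 -m handwheel '[[0.007,0,0,0],[0.014,0,0,0],[0.021,0,0,0],[0.028,0,0,0],[0.035,0,0,0]]' && python3 -m handwheel '[[0.004,0,0,0],[0.008,0,0,0],[0.012,0,0,0],[0.014,0,0,0],[0.015,0,0,0]]'
```

```text
clock: 11.4
eef_pos: [553.7, 1.4, 14.5]
eef_rot: [-3.14, -0.002, 1.77]
wrist_force: [0.6, -2.6, 0.1]
finger_gap: 42.3
clock: 12.02
eef_pos: [546.6, 36.1, 14.5]
eef_rot: [-3.14, -0.002, 1.77]
wrist_force: [0.3, -2.3, -1.5]
finger_gap: 42.2
clock: 12.65
eef_pos: [543.6, 50.9, 14.5]
eef_rot: [-3.14, -0.002, 1.771]
wrist_force: [0.3, -1.3, -1.2]
finger_gap: 42.2
```

```bash
python3 -m handwheel '[[0.001,0,0,0],[0.002,0,0,0],[0.003,0,0,0],[0.003,0,0,0]]'&& python3 -m handwheel '[[0.001,0,0,0],[0.002,0,0,0],[0.003,0,0,0],[0.003,0,0,0]]'
python3 -c "
from h import *
go(526.7+80*.198,144.8-80*.98,13.8,1.770)"
```

```text
clock: 13.15
eef_pos: [543.0, 54.0, 14.5]
eef_rot: [-3.14, -0.002, 1.771]
wrist_force: [-0.8, -0.5, -0.7]
finger_gap: 42.6
clock: 13.65
eef_pos: [542.6, 55.5, 14.6]
eef_rot: [-3.14, 0.0, 1.771]
wrist_force: [1.7, -14.3, -1.3]
finger_gap: 42.1
row [0.0107 0.0021 0.0008] 0.03 | clock 13.65 pos [542.6  55.5  14.6] yaw 1.7705 F [  1.7 -14.3  -1.3] gap 42.1
```

Contact with the stop bar: the force jumped to 14 N and the arm stalled. I'll back off, lift, and check.

```bash
python3 -m handwheel '[[-0.004,0,0,0],[-0.012,0,0,0],[-0.025,0,0,0],[-0.04,0,-0.03,0],[-0.06,0,-0.08,0]]' && python3 -m handwheel '[[-0.04,0,-0.02,0],[-0.08,0,-0.03,0],[-0.1,0,-0.03,0],[-0.1,0,-0.03,0]]' 1
python3 - <<'E'
from h import *
go(528,144.8,90,1.770)
a=cams.camera("top");np.save("top5.npy",a);b=cams.camera("scene")
A=cv2.resize(a[180:260,215:315],None,fx=5,fy=5,interpolation=2);B=cv2.resize(b[195:275,270:330+10],None,fx=5,fy=5,interpolation=2)
cv2.imwrite("pics/c6.png",np.hstack([A[:400,:440],B[:400,:350]])[:,:,::-1])
E
```

```text
clock: 14.28
eef_pos: [553.9, -4.2, 94.3]
eef_rot: [-3.137, -0.001, 1.771]
wrist_force: [0.7, 0.2, -0.2]
finger_gap: 42.2
clock: 14.78
eef_pos: [573.5, -102.9, 123.4]
eef_rot: [-3.136, -0.001, 1.769]
wrist_force: [-0.3, 0.3, -0.1]
finger_gap: 5.5
row [0.2517 0.0043 0.0337] -0.06 | clock 14.78 pos [ 573.5 -102.9  123.4] yaw 1.7689 F [-0.3  0.3 -0.1] gap 5.5
```

View pics/c6.png

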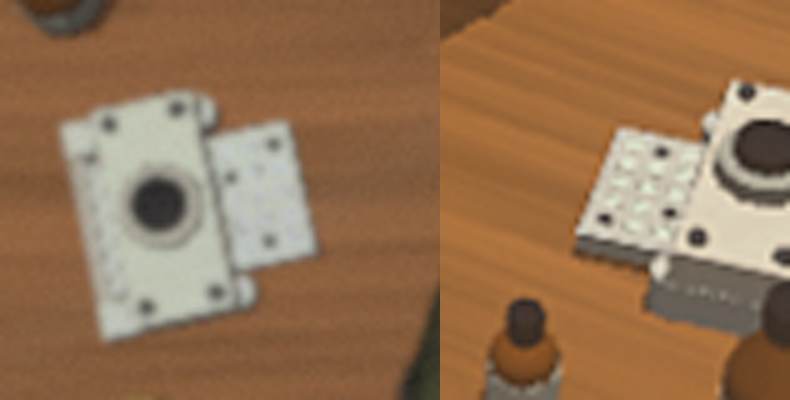

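The plate looks flush with the stop, with its trailing edge at (288,121)–(317,250) in the crop. I'll check the numbers and move above the button with the jaws shut.

```bash
python3 - <<'E'
from h import *
cr=lambda p:(np.array(p,float)+.5)/5-.5+[215,180]
L=w("top",cr([(288,121),(317,250)]),18.)[:,:2]
sc=w("top",cr([(109,124),(147,307),(177,108),(217,292)]),45.)[:,:2]
ya=1.77;X=np.array([np.cos(ya),np.sin(ya)]);Y=np.array([-X[1],X[0]])
v=L[0]-L[1];print("plate yaw",np.arctan2(v[1],v[0])+np.pi/2,np.linalg.norm(v))
v=sc[0]-sc[1]+sc[2]-sc[3];print("bridge yaw",np.arctan2(v[1],v[0])+np.pi/2,sc.mean(0))
print("trail edge",(L.mean(0)-sc.mean(0))@X,(L.mean(0)-sc.mean(0))@Y,"btn",w("top",cr([(159,205)]),67.))
E
python3 -m handwheel '[[0.06,0.001,0,0],[0.12,0.002,0,0],[0.18,0.003,0,0],[0.24,0.004,0,0],[0.252,0.004,0,0]]' 1 
python3 -m handwheel '[[0,0,0.015,0],[0,0,0.03,0],[0,0,0.035,0],[0,0,0.035,0]]' 1 
python3 -c "
from h import *
go(528,144.8,77,1.770)
im=cams.camera('scene');crop(im,290,150,120,110,5,'pics/c7.png')"
```

```text
plate yaw 1.7721784779094785 77.96661672325935
bridge yaw 1.7710484253702696 [526.88062422 144.36194088]
trail edge -80.23803844310528 1.5241281484743885 btn [[525.25581342 143.79667942  67.        ]]
clock: 15.5
eef_pos: [525.6, 150.5, 123.4]
eef_rot: [-3.135, -0.002, 1.776]
wrist_force: [-0.2, -0.2, 0.2]
finger_gap: 0.6
clock: 16.0
eef_pos: [525.5, 149.7, 87.9]
eef_rot: [-3.134, -0.002, 1.775]
wrist_force: [0.3, -0.7, -0.0]
finger_gap: 0.8
row [-0.0054  0.0016  0.0109] 0.27 | clock 16.0 pos [525.5 149.7  87.9] yaw 1.7748 F [ 0.3 -0.7 -0. ] gap 0.8
```

View pics/c7.png

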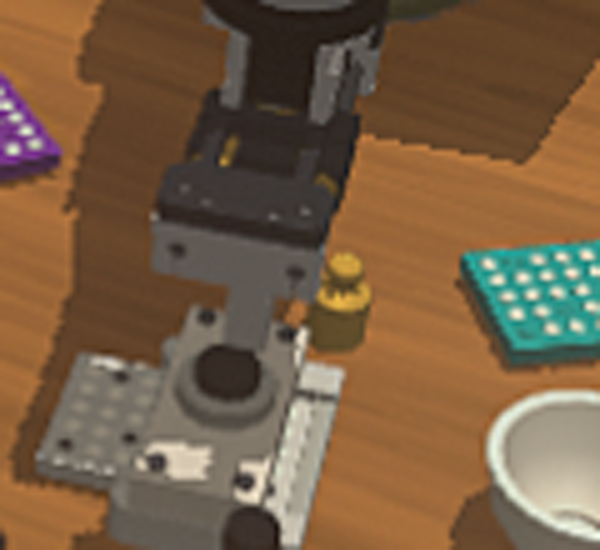

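```bash
python3 -m handwheel '[[-0.003,0.001,0.003,0],[-0.005,0.003,0.006,0.2],[-0.005,0.003,0.008,0.2],[-0.005,0.003,0.008,0.2]]' 1
python3 - <<'E'
from h import *
go(529,144.8,69,1.770)
from scipy.spatial.transform import Rotation as Ro
s=read_state();R=Ro.from_euler("xyz",s["eef_rot"]).as_matrix()
def ring(c,r):
    a=np.linspace(0,2*np.pi,30);return np.c_[c[0]+r*np.cos(a),c[1]+r*np.sin(a),np.full(30,c[2])]
out=[]
for n,(x,y) in(("scene",(305,175)),("top",(222,175))):
    im=cams.camera(n);g=cv2.resize(im[y:y+70,x:x+65],None,fx=6,fy=6,interpolation=2).copy()
    box=[s["eef_pos"]+R@np.array([a,b,8.]) for a,b in((-8,-12.5),(8,-12.5),(8,12.5),(-8,12.5))]
    for P,c in((box,(255,0,0)),(ring((529,144.8,67),16),(0,255,0))):
        q=((px(n,P)-[x,y]+.5)*6-.5).astype(int);cv2.polylines(g,[q.reshape(-1,1,2)],True,c,1)
    out.append(g)
cv2.imwrite("pics/c8.png",np.hstack(out)[:,:,::-1])
E
```

```text
clock: 16.55
eef_pos: [529.5, 145.7, 80.2]
eef_rot: [-3.135, -0.002, 1.772]
wrist_force: [0.1, 0.1, 0.2]
finger_gap: 0.3
row [-0.0008 -0.0005  0.0112] 0.09 | clock 16.55 pos [529.5 145.7  80.2] yaw 1.7715 F [0.1 0.1 0.2] gap 0.3
```

View pics/c8.png

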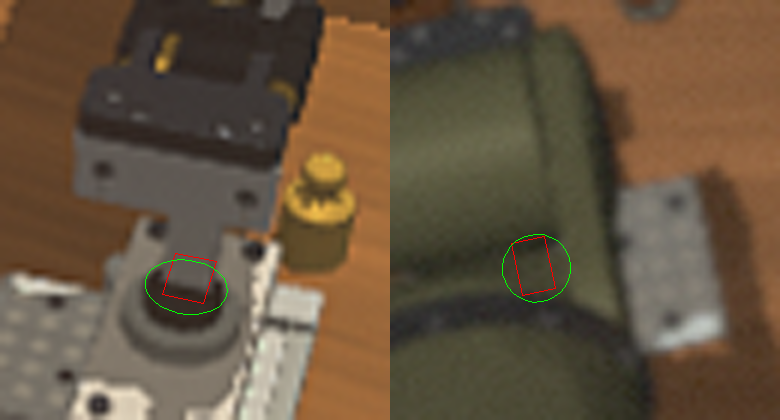

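The finger tip (lower edge about (190,300)) lies over the button in the scene view, about 3 mm short in world x. I'll shift 2 mm and press.

```bash
python3 -m handwheel '[[-0.001,0.002,0.002,0],[-0.001,0.002,0.005,0],[-0.001,0.002,0.008,0],[-0.001,0.002,0.010,0],[-0.001,0.002,0.010,0]]' 1
python3 -c "
from h import *
go(531,145,69,1.770)"
```

```text
clock: 17.27
eef_pos: [531.8, 145.2, 70.6]
eef_rot: [-3.136, -0.002, 1.772]
wrist_force: [-0.1, -1.1, 4.6]
finger_gap: 0.5
row [ 0.     -0.0008  0.0016] 0.09 | clock 17.27 pos [531.8 145.2  70.6] yaw 1.7716 F [-0.1 -1.1  4.6] gap 0.5
```

```bash
python3 -m handwheel '[[0,0,0.001,0],[0,0,0.002,0],[0,0,0.003,0],[0,0,0.003,0],[0,0,0.003,0]]' 1
python3 -c "
from h import *
go(531,145,69,1.770)"
```

```text
clock: 17.9
eef_pos: [532.0, 145.2, 69.0]
eef_rot: [-3.136, -0.002, 1.772]
wrist_force: [-7.4, -1.7, 19.0]
finger_gap: 0.6
row [ 0.    -0.001  0.   ] 0.1 | clock 17.9 pos [532.  145.2  69. ] yaw 1.7717 F [-7.4 -1.7 19. ] gap 0.6
```

The button bottomed: 19 N with the tip at 61.0 mm, which is 6 mm of travel. Now release, clear and check.

```bash
python3 -m handwheel '[[0,0,-0.004,0],[0,0,-0.01,0],[0,0,-0.03,0],[0,0,-0.06,0],[0,0,-0.09,0]]' 1 && python3 -m handwheel '[[-0.06,0,0,0],[-0.12,0,0,0],[-0.18,0,0,0],[-0.24,0,0,0],[-0.24,0,0,0]]'
python3 - <<'E'
from h import *
go(531,145,69,1.770)
a=cams.camera("top");b=cams.camera("scene")
A=cv2.resize(a[180:260,215:315],None,fx=5,fy=5,interpolation=2);B=cv2.resize(b[195:275,270:340],None,fx=5,fy=5,interpolation=2)
cv2.imwrite("pics/c9.png",np.hstack([A[:400,:440],B])[:,:,::-1])
d=cv2.absdiff(a,np.load("top5.npy"))[180:260,215:290];print("mean diff vs before press",d.mean(),d.max())
a0=np.load("top.npy");d=cv2.absdiff(a,a0).max(2)
for n,(u,v) in dict(syrup=(226,176),jar=(285,152),dropper=(264,172),pot=(320,140),mortar=(187,232),weight=(243,266),scoop=(397,197)).items():print(n,d[v-14:v+14,u-14:u+14].mean().round(1))
E
```

```text
clock: 18.52
eef_pos: [532.1, 145.1, 159.6]
eef_rot: [-3.135, -0.002, 1.772]
wrist_force: [0.2, -0.5, 0.5]
finger_gap: 0.5
clock: 19.15
eef_pos: [580.0, -93.5, 158.6]
eef_rot: [-3.134, -0.002, 1.767]
wrist_force: [-0.6, 0.7, -0.5]
finger_gap: 0.4
row [ 0.2433 -0.0008  0.0901] -0.15 | clock 19.15 pos [580.  -93.5 158.6] yaw 1.7673 F [-0.6  0.7 -0.5] gap 0.4
mean diff vs before press 1.8127222222222221 22
syrup 4.8
jar 5.4
dropper 4.7
pot 15.8
mortar 5.7
weight 4.7
scoop 5.1
```

View pics/c9.png

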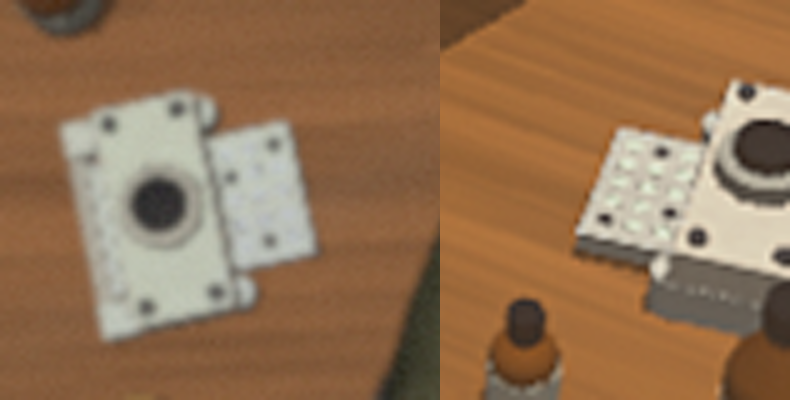

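The picture is unchanged from before the press: plate home, button up, arm clear. The pot's larger difference is probably the arm or its shadow, since the tool never went near it. Handing in.

```bash
python3 -m handwheel '[[0,0,0,0],[0,0,0,0],[0,0,0,0]]' && python3 -c "
from cell import manip
print(manip.sign_off())"
```

```text
clock: 19.62
eef_pos: [579.8, -89.4, 158.9]
eef_rot: [-3.135, -0.002, 1.772]
wrist_force: [0.1, 0.5, -0.1]
finger_gap: 0.6
the job is handed in; nothing more can be done
None
```

The plate is home under the bridge, the tamper button was pressed fully down and came back up, and the job is handed in at 19.6 s; `sign_off()` gives no verdict.

**Plate:** I lined it up with the lane by closing the open jaws lightly (4 N) on its long sides and sliding it sideways on the worktop, without lifting. I then pushed it in from behind with two fingertips until it met the stop bar, where the force jumped to 14 N. Before the press, the top camera put the trailing edge at x = -80.2 mm (target -80). It was about 1.5 mm off the lane's middle and square to about 0.001 rad.

**Button:** I pressed it to 6 mm of travel, reaching 19 N at the bottom, then released it.

**Last checks:**
- **Plate and button:** the pictures after the press match those from before it, so the plate stayed home and the button is up. The arm is clear, with no force at the wrist.
- **Cameras disagreed:** they placed the button about 8 mm apart in x. I corrected for this using the jaws' contact with the plate and an overlay picture.
- **Pot:** it was the only other object with a larger image change (15.8, against about 5 for the rest). I put that down to the arm or its shadow, because the tool never went near it, but I did not look closer.

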